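# Line the canister set up by height in the counter rack

### The job

Put the four steel canisters away in the counter rack, one in each compartment and standing flat on its cork, in order of height: the tallest in the end compartment next to the kettle, going down to the shortest at the other end. Keep them upright and set them down rather than dropping them, and do not shift the kettle or the black flask.

Things in the scene. Friction and masses are not known exactly. Their poses are not given: they have to be found in the camera images.
- canister_small: The shortest of four closed round canisters (brushed steel, pale wooden lid that stays on, one rigid piece): straight cylinder 50 mm in diameter and 66 mm high over all, 0.10 to 0.20 kg, standing loose on the counter. Origin: centre of its underside; z along its axis, up.
- canister_medium: The second shortest of four closed round canisters (brushed steel, pale wooden lid that stays on, one rigid piece): straight cylinder 54 mm in diameter and 88 mm high over all, 0.15 to 0.28 kg, standing loose on the counter. Origin: centre of its underside; z along its axis, up.
- canister_large: The second tallest of four closed round canisters (brushed steel, pale wooden lid that stays on, one rigid piece): straight cylinder 58 mm in diameter and 110 mm high over all, 0.20 to 0.38 kg, standing loose on the counter. Origin: centre of its underside; z along its axis, up.
- canister_tall: The tallest of four closed round canisters (brushed steel, pale wooden lid that stays on, one rigid piece): straight cylinder 62 mm in diameter and 132 mm high over all, 0.26 to 0.49 kg, standing loose on the counter. Origin: centre of its underside; z along its axis, up.
- bay_1: Cork floor of an end compartment of the rack: a low dark wooden tray fixed to the counter, 354 x 96 mm, 26 mm high, with a row of four compartments 86 mm apart, each 80 x 80 mm inside; walls rise 15 mm above the cork (outer ones 8 mm thick, dividers 6 mm). Origin: centre of the cork's upper face, 11 mm above the counter; z up, y along the row from bay_4 to bay_1, x across.
- bay_2: Cork floor of the rack's compartment between bay_1 and bay_3. Size, origin and axes as for bay_1.
- bay_3: Cork floor of the rack's compartment between bay_2 and bay_4. Size, origin and axes as for bay_1.
- bay_4: Cork floor of the rack's other end compartment, beyond bay_3. Size, origin and axes as for bay_1.
- kettle: Steel stove-top kettle with a black bail handle, body 160 mm in diameter, 200 mm high over the handle, spout tip 125 mm out along its x; 1.1 kg, loose. It stands off one end of the rack, or off the other, its axis about 160 mm from the nearest compartment's centre. Not to be shifted. Origin: centre of its underside.
- flask: Black insulated drinking flask, 73 mm in diameter, 236 mm high, 0.7 kg, loose, standing off the other end of the rack than the kettle. Not to be shifted. Origin: centre of its underside.
Mind the look-alikes: they are no part of the job. Leave any orange, purple or yellow look-alike of the canister_small alone.

How it is judged (in metres and radians):
At the end, for the whole second after the job is handed in: Each canister stands flat in its own compartment (underside within 4 mm of the cork, tilt under 0.06 rad, axis within 22 mm of the compartment's centre), tallest next to the kettle and descending in height to the other end; all released and at rest; kettle and flask within 20 mm of where they stood (((y of kettle in the frame of bay_2 above 0 m and horizontal distance between canister_small and bay_4 below 0.022 m and z of canister_small in the frame of bay_4 below 0.004 m and horizontal distance between canister_medium and bay_3 below 0.022 m and z of canister_medium in the frame of bay_3 below 0.004 m and horizontal distance between canister_large and bay_2 below 0.022 m and z of canister_large in the frame of bay_2 below 0.004 m and horizontal distance between canister_tall and bay_1 below 0.022 m and z of canister_tall in the frame of bay_1 below 0.004 m) or (y of kettle in the frame of bay_2 below 0 m and horizontal distance between canister_small and bay_1 below 0.022 m and z of canister_small in the frame of bay_1 below 0.004 m and horizontal distance between canister_medium and bay_2 below 0.022 m and z of canister_medium in the frame of bay_2 below 0.004 m and horizontal distance between canister_large and bay_3 below 0.022 m and z of canister_large in the frame of bay_3 below 0.004 m and horizontal distance between canister_tall and bay_4 below 0.022 m and z of canister_tall in the frame of bay_4 below 0.004 m)) and angle between each of canister_small, canister_medium, canister_large, canister_tall's own z axis and vertical below 0.06 rad and linear speed of each of canister_small, canister_medium, canister_large, canister_tall below 0.02 m/s and angular speed of each of canister_small, canister_medium, canister_large, canister_tall below 0.2 rad/s and distance of each of kettle, flask from where it was at the start of the episode below 0.02 m); the robot touches nothing.
It fails at once if a canister is tipped over (more than 0.7 rad) (angle between any of canister_small, canister_medium, canister_large, canister_tall's own z axis and vertical above 0.7 rad).
It fails at once if a canister is dropped (moves faster than 0.45 m/s while no finger touches it) ((linear speed of canister_small above 0.45 m/s and contact force between the fingers and canister_small below 0.1 N) or (linear speed of canister_medium above 0.45 m/s and contact force between the fingers and canister_medium below 0.1 N) or (linear speed of canister_large above 0.45 m/s and contact force between the fingers and canister_large below 0.1 N) or (linear speed of canister_tall above 0.45 m/s and contact force between the fingers and canister_tall below 0.1 N)).
It fails at once if the kettle or the flask is shifted by more than 20 mm or tipped (distance of any of kettle, flask from where it was at the start of the episode above 0.02 m or angle between any of kettle, flask's own z axis and vertical above 0.3 rad).
It also fails if it takes over 90 s, if anything falls off the work surface, if the arm or the gripper's body presses on something with over 40 N, if the wrist force passes 120 N, or if a joint passes its speed limit or range.

### The arm

A 6-joint arm with a two-finger parallel gripper is mounted at the origin on the work surface. World frame = base frame: x ahead of the robot, y to its left, z up, the work surface at z = 0. Lengths are in mm, angles in rad, forces in N, time in s.
With the tool pointing down it reaches from about 250 to 725 mm from the base axis. Payload 9.7 kg.
Tool frame: the origin (TCP) lies midway between the tips of the shut fingers; the grasp point (between the pads) lies 19 mm behind it (grasp_offset is the z of the grasp point in the tool frame, in mm); z points along the fingers, y is the line along which they close (so a half turn about z gives the same grasp; the last joint's range is limited). The gripper opens to 85 mm and grips with 20 to 120 N. Pads are 22 mm wide; open, the fingers measure 114 mm over their backs; the gripper's body (76 mm by 85 mm) begins 54 mm behind the grasp point. The pads swing forward as they close: fully open they stand 13 mm farther back than shut.
Start: joints at [-1.3, 0.087, 0.176, 1.66, 0, 1.571], TCP at [147.124, -529.954, 231.284] pointing down, gripper open.
Joint ranges: [-3.13, 3.13], [-0.85, 1.81], [-1.15, 1.24], [-2.2, 2.28], [-1.44, 1.52], [-3.14, 3.14]. Speed limits (rad/s): [2.22, 2.22, 2.57, 3.14, 3.14, 3.14].

### API

Orientations are given as a rotation vector (axis times angle).
In Python, from plant import * gives the robot as it stands.
- The arm moves only by the tool step_arm, never from a script. Its argument "steps" is one flat list of numbers, 7 for each row, row after row: the opening, from 0 (shut) to 1 (fully open), then the shift along the tool's x, y, z in units of 40 mm (1.0 is 40 mm), then the turn, a rotation vector about the tool's x, y, z in units of 6 degrees (1.0 is 6 degrees). A call has 1 to 20 rows; each row is the pose to reach, as a shift and turn from the pose commanded when the call began, along the tool's axes at that moment; what a row does not reach only later rows make up. A row lasts 1/10 s, in which the tool goes at most 50 mm and 8.59 degrees, less where a joint would pass 70% of its speed; a pose out of reach is approached as far as the arm can. A call with a gripper value outside its range is refused whole. The fingers move at their own pace and stop on an object; "grip_force" is the grip in N (left out, the last holds). Time passes only in rows, so rows that repeat a pose let the fingers close. It gives the time, the measured TCP pose, the force, the opening and the grip force at its end, in the units of the state.
- state(): the state, without advancing time (a new reading comes with each control period).
- capture(name): name is "side" or "top" or "wrist"; returns a dict with "color" (400x640x3 uint8, red, green, blue), "fx", "fy", "cx", "cy" (pixels), "dist_coeffs" ([k1, k2, p1, p2, k3] as OpenCV has them; the pictures are not rectified), "R" (3x3) and "t" (3): a world point X has camera coordinates R X + t; the wrist camera has in their place "mount" (4x4, takes a point from camera to tool coordinates, whose origin is the TCP and whose axes are the flange's). Camera axes: x right, y down, z forward; pixel columns grow to the right and rows downward; lengths in mm; the calibration is good to about 2 mm. A picture is of the moment at which its call begins: read the wrist's pose just before it. There is no depth.
- sign_off(): hands the job in; it is judged then, once.
The state is a dict: "t": time; "q": joint angles; "joint_vel": joint speeds; "joint_torque": joint torques, N m; "tool_pos": TCP position; "orientation": TCP orientation; "wrist_force": force on the tool from outside, world axes, zero at the start; "ft_torque": the same for the moment, N m; "grip_width": opening from 0.0 (shut) to 1.0 (fully open); "gripper_force": force on a finger pad.
Only numpy, scipy, OpenCV 4.12 (cv2) and the standard library are available. Lean on these libraries where they do the work, as an engineer would, in place of code of your own. Each camera call takes 0.05 s, during which the arm holds its last target. There are 200 camera calls.

## Working session

There is one attempt and no reset: what is moved stays moved. The work goes in short steps, Python scripts to look and compute and a tool call to move; the robot and the scene stay as the last step left them, time stands still between calls to the robot, and variables do not carry over. Pictures are saved under pics/ and viewed, at most 14 in all, crops included, and the job is handed in when it is done.

Besides the shell and the picture viewer there is one more tool, called after "Call:" by a JSON object that holds its "op" and its "data", one argument or row to a line. step_arm: Moves the arm, as the interface text tells. Its arguments: {"type":"object","properties":{"steps":{"type":"array","items":{"type":"number"}},"grip_force":{"type":"number"}},"required":["steps"]}

```bash
ls; mkdir -p pics
python3 - <<'E'
from plant import *
import cv2,pickle
s=state();print(s)
d={}
for n in("top","side"):
    c=capture(n);d[n]=c
    cv2.imwrite(f"pics/{n}0.png",c["color"][:,:,::-1])
    print(n,{k:v for k,v in c.items() if k!="color"})
pickle.dump(d,open("cams.pkl","wb"))
E
```

```text
pics
{'t': 0.0, 'q': array([-1.29998929e+00,  8.74454863e-02,  1.75128448e-01,  1.65981551e+00,
        1.02104551e-06,  1.57076614e+00]), 'joint_vel': array([ 0.00175566,  0.00043146, -0.00090348, -0.00107108,  0.00120149,
        0.00196462]), 'joint_torque': array([ 2.08391793e-03, -5.20384562e+01,  4.64805973e+01,  1.62514084e-02,
        1.65219549e-04,  7.69250477e-06]), 'tool_pos': array([ 147.06638927, -529.72509517,  230.5881823 ]), 'orientation': array([-3.11151904e+00, -4.23952278e-01,  2.81596853e-04]), 'wrist_force': array([ 0.61118426, -0.27727849, -0.21579173]), 'ft_torque': array([ 0.03577145, -0.0081968 ,  0.02657916]), 'gripper_force': 0.0, 'grip_width': 1.002085027615608}
top {'fx': 406.3348726492182, 'fy': 406.3348726492182, 'cx': 317.25690619328725, 'cy': 196.52529735990467, 'dist_coeffs': array([-0.07309689,  0.        ,  0.        ,  0.        ,  0.        ]), 'R': array([[ 0.01763398, -0.99926123, -0.0341472 ],
       [-0.98301498, -0.01108723, -0.18319011],
       [ 0.18267618,  0.03679758, -0.98248428]]), 't': array([ 24.43610278, 512.88159344, 973.98339158])}
side {'fx': 410.8764475332696, 'fy': 410.8764475332696, 'cx': 322.65920087270445, 'cy': 193.42555588394137, 'dist_coeffs': array([-0.09648835,  0.        ,  0.        ,  0.        ,  0.        ]), 'R': array([[-0.99501668, -0.0996606 , -0.00309525],
       [-0.06589866,  0.68059829, -0.72968715],
       [ 0.07482768, -0.72584691, -0.68377414]]), 't': array([504.93917848,  66.98009837, 914.69016278])}
```

View pics/top0.png

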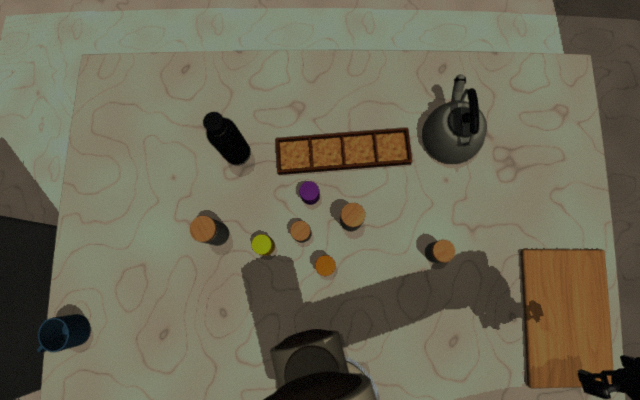

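View pics/side0.png

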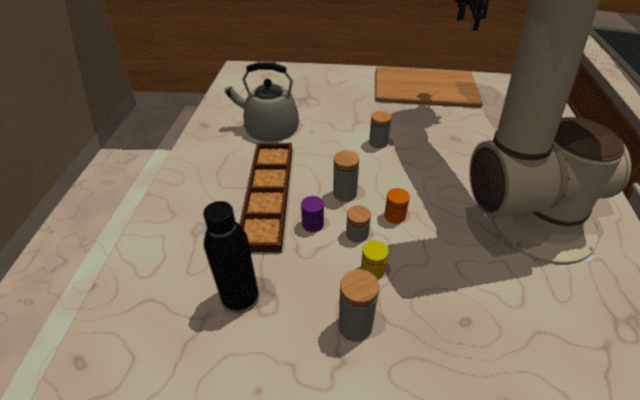

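Run:
```python
import cv2
a=cv2.imread("pics/top0.png")[120:280,190:460];cv2.imwrite("pics/topc.png",cv2.resize(a,None,fx=2.96,fy=2.96,interpolation=cv2.INTER_CUBIC))
a=cv2.imread("pics/side0.png")[100:350,200:420];cv2.imwrite("pics/sidec.png",cv2.resize(a,None,fx=2.4,fy=2.4,interpolation=cv2.INTER_CUBIC))
```

```text
(no output)
```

View pics/topc.png

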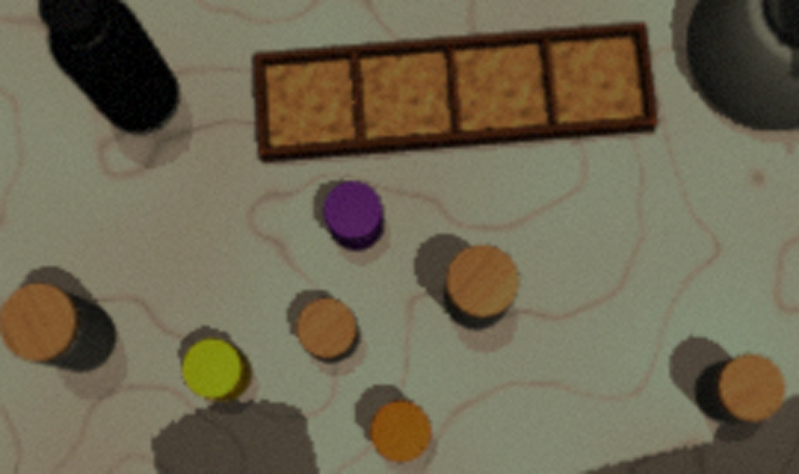

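View pics/sidec.png

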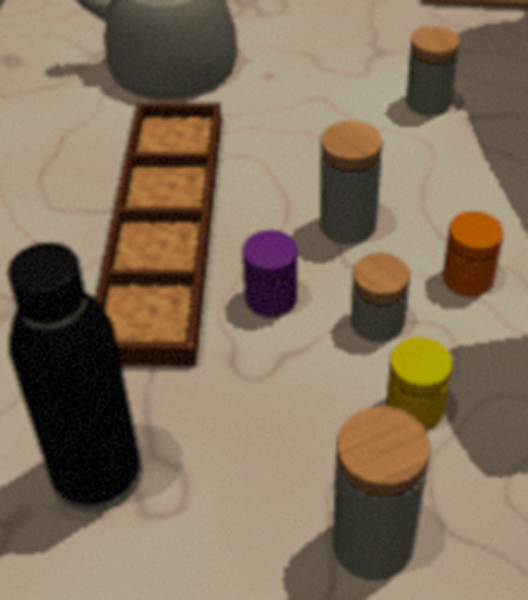

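```bash
cat > h.py <<'E'
import numpy as np,cv2,pickle
from scipy.spatial.transform import Rotation as Ro
def ray(c,uv):
    K=np.array([[c["fx"],0,c["cx"]],[0,c["fy"],c["cy"]],[0,0,1]])
    p=cv2.undistortPoints(np.array(uv,float).reshape(-1,1,2),K,c["dist_coeffs"])[:,0]
    d=np.c_[p,np.ones(len(p))]@c["R"]; return -c["R"].T@c["t"],d
def atz(c,uv,z):
    o,d=ray(c,uv);return o+d*((z-o[2])/d[:,2])[:,None]
def blobs(c,lo,hi,amin=80):
    h=cv2.cvtColor(c["color"],cv2.COLOR_RGB2HSV);m=cv2.inRange(h,lo,hi)
    m=cv2.morphologyEx(m,cv2.MORPH_OPEN,np.ones((2,2)))
    n,_,st,ce=cv2.connectedComponentsWithStats(m);return [(ce[i].round(1),st[i]) for i in range(1,n) if st[i,4]>amin]
E
python3 - <<'E'
from h import *
d=pickle.load(open("cams.pkl","rb"));T,S=d["top"],d["side"]
hsv=cv2.cvtColor(T["color"],cv2.COLOR_RGB2HSV)
for p in[(203,229),(300,231),(352,215),(443,251),(325,265),(295,155),(392,147)]:print(p,hsv[p[1],p[0]])
for b in blobs(T,(5,110,60),(18,230,255)):print(b[0],b[1])
top=np.array([(38,322),(327,329),(483,282),(752,388)])/2.96+(190,120)
sd=np.array([(383,447),(381,276),(351,142),(436,44)])/2.4+(200,100)
for n,a,b,z in zip("tall small large med".split(),top,sd,(132,66,110,88)):
    o,u=ray(T,[a]);p,v=ray(S,[b]);k=np.linalg.lstsq(np.c_[u[0],-v[0]],p-o,rcond=None)[0]
    print(n,o+k[0]*u[0],p+k[1]*v[0],"atz",atz(T,[a],z)[0],atz(S,[b],z)[0])
r=atz(T,np.array([(254,53),(645,24),(656,129),(262,159)])/2.96+(190,120),26);print(r)
print("S rack",atz(S,np.array([(137,104),(219,104),(192,350)])/2.4+(200,100),26))
c=r.mean(0);ax=r[1]+r[2]-r[0]-r[3];ax/=np.linalg.norm(ax);print(c,ax,[np.linalg.norm(r[i]-r[i-1]) for i in range(4)])
print("flask",atz(S,[(237,304)],0),atz(T,[(238,158)],0))
E
```

```text
(203, 229) [ 16 165 127]
(300, 231) [ 15 169 124]
(352, 215) [ 15 159 133]
(443, 251) [ 15 161 130]
(325, 265) [ 17 235 127]
(295, 155) [ 17 168 129]
(392, 147) [ 17 173 127]
[391.6 147.8] [376 133  32  30 801]
[359.3 150.4] [343 136  33  30 814]
[327.1 152.9] [312 139  31  29 802]
[295.4 155.6] [280 141  32  30 783]
[352.1 214.5] [341 204  24  24 408]
[203.5 229.2] [191 216  26  27 551]
[300.7 231.4] [291 222  21  20 328]
[444.4 251.7] [434 241  22  23 403]
[567.3 316.3] [  524   250    90   139 10937]
[325.9 267.2] [315 256  22  21 260]
tall [418.74737426 293.3658826  126.11346326] [418.93180843 293.34098194 126.12393424] atz [418.15635708 291.46368475 132.        ] [419.13981606 297.35259684 132.        ]
small [423.64757391  71.18371788  58.0561444 ] [424.60346317  71.07321671  58.14170378] atz [422.86545118  70.56877987  66.        ] [424.77887688  78.67519043  66.        ]
large [458.303268   -55.45643235 103.32985528] [459.65113888 -55.57039833 103.52412541] atz [457.37146022 -55.10673794 110.        ] [459.41061105 -47.37612446 110.        ]
med [ 378.54471644 -272.93695337   77.50486604] [ 376.68518442 -272.71180427   77.34246621] atz [ 377.97666838 -270.05839651   88.        ] [ 377.78394705 -255.94972939   88.        ]
[[ 673.6560053   145.62685784   26.        ]
 [ 703.44294778 -204.16109354   26.        ]
 [ 606.3889268  -211.18929205   26.        ]
 [ 575.88158521  134.82938984   26.        ]]
S rack [[ 703.52640098 -199.18322076   26.        ]
 [ 612.33669096 -207.49256317   26.        ]
 [ 580.60478934  142.8866828    26.        ]]
[639.84236627 -33.72353448  26.        ] [ 0.08633028 -0.99626657  0.        ] [np.float64(98.36880877891385), np.float64(351.0539458211545), np.float64(97.30816288430591), np.float64(347.36094499562967)]
flask [[642.84205323 270.4249252    0.        ]] [[625.1301394  250.43871626   0.        ]]
```

Run:
```python
from h import *
from plant import state
T=pickle.load(open("cams.pkl","rb"))["top"]
b=atz(T,[(391.6,147.8),(359.3,150.4),(327.1,152.9),(295.4,155.6)],11);print(b, np.diff(b,axis=0))
for n,uv,z in(("large",(352.1,214.5),110),("tall",(203.5,229.2),132),("small",(300.7,231.4),66),("med",(444.4,251.7),88)):
    print(n,atz(T,[uv],z)[0].round(1),np.array(b.mean(0)-0).round(1))
s=state();R=Ro.from_rotvec(s["orientation"]).as_matrix();print(R.round(3))
```

```text
[[ 653.31154191 -162.20128598   11.        ]
 [ 645.28292631  -76.37528037   11.        ]
 [ 637.65021739    9.12640121   11.        ]
 [ 629.56651379   93.46777373   11.        ]] [[-8.0286156  85.82600561  0.        ]
 [-7.63270892 85.50168158  0.        ]
 [-8.0837036  84.34137253  0.        ]]
large [459.2 -52.6 110. ] [641.5 -34.   11. ]
tall [417.2 289.8 132. ] [641.5 -34.   11. ]
small [422.3  70.   66. ] [641.5 -34.   11. ]
med [ 376.5 -270.8   88. ] [641.5 -34.   11. ]
[[ 0.964  0.268 -0.   ]
 [ 0.268 -0.964  0.001]
 [-0.    -0.001 -1.   ]]
```

Call:
{"op": "step_arm", "data": {
  "steps": [1, 10.65, -12.6, 0, 0, 0, -13.32, 1, 10.65, -12.6, 0, 0, 0, -13.32, 1, 10.65, -12.6, 0, 0, 0, -13.32, 1, 10.65, -12.6, 0, 0, 0, -13.32, 1, 10.65, -12.6, 0, 0, 0, -13.32, 1, 10.65, -12.6, 0, 0, 0, -13.32, 1, 10.65, -12.6, 0, 0, 0, -13.32, 1, 10.65, -12.6, 0, 0, 0, -13.32, 1, 10.65, -12.6, 0, 0, 0, -13.32, 1, 10.65, -12.6, 0, 0, 0, -13.32, 1, 10.65, -12.6, 0, 0, 0, -13.32, 1, 10.65, -12.6, 0, 0, 0, -13.32, 1, 10.65, -12.6, 0, 0, 0, -13.32, 1, 10.65, -12.6, 0, 0, 0, -13.32, 1, 10.65, -12.6, 0, 0, 0, -13.32, 1, 10.65, -12.6, 0, 0, 0, -13.32, 1, 10.65, -12.6, 0, 0, 0, -13.32, 1, 10.65, -12.6, 0, 0, 0, -13.32, 1, 10.65, -12.6, 0, 0, 0, -13.32, 1, 10.65, -12.6, 0, 0, 0, -13.32],
  "grip_force": 40
}}

```text
t: 2.1
tool_pos: [422.7, 69.1, 231.4]
orientation: [2.115, 2.323, 0.0]
wrist_force: [-0.1, 0.1, -0.1]
grip_width: 1.001
gripper_force: 0.0
```

```bash
cat >> h.py <<'E'
from plant import state,capture
def pose():
    s=state();return Ro.from_rotvec(s["orientation"]).as_matrix(),np.array(s["tool_pos"])
def wcam():
    R,t=pose();c=capture("wrist");M=c["mount"]
    Rc=(R@M[:3,:3]).T; p=R@M[:3,3]+t; c["R"]=Rc;c["t"]=-Rc@p;return c
def go(target):
    R,t=pose();return (R.T@(np.array(target)-t)/40).round(2)
E
python3 - <<'E'
from h import *
R,t=pose();print(R.round(3),t)
c=wcam();cv2.imwrite("pics/w1.png",c["color"][:,:,::-1]);pickle.dump(c,open("w1.pkl","wb"))
for b in blobs(c,(5,110,50),(18,215,255),200):print(b,atz(c,[b[0]],66)[0].round(1))
E
```

```text
[[-0.094  0.996  0.   ]
 [ 0.996  0.094  0.   ]
 [ 0.     0.    -1.   ]] [422.69988715  69.06869294 231.42905514]
(array([503.2, 210.4]), array([  452,   118,   112,   214, 13157], dtype=int32)) [612.   51.7  66. ]
(array([327.1, 177.6]), array([ 303,  151,   49,   47, 1141], dtype=int32)) [427.2  69.3  66. ]
(array([246.9, 217.2]), array([ 219,  187,   55,   61, 2447], dtype=int32)) [349.2  19.8  66. ]
(array([355.2, 309.5]), array([ 325,  290,   54,   45, 1513], dtype=int32)) [474.5 -83.3  66. ]
```

View pics/w1.png

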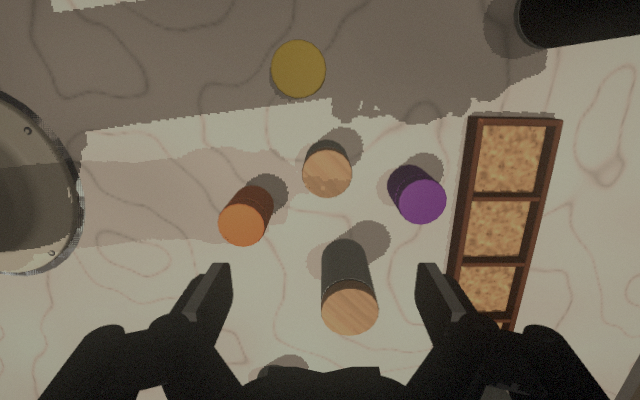

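Run:
```python
from h import *
c=pickle.load(open("w1.pkl","rb"))
print(atz(c,[(327.5,173.5)],66),atz(c,[(350,312)],110),atz(c,[(510,158),(497,228)],11),atz(c,[(418,201)],66))
print(go((424.5,70.5,26)))
```

```text
[[427.17792382  73.51455238  66.        ]] [[461.36685112 -53.11317113 110.        ]] [[637.37334822  97.87116978  11.        ]
 [645.63868105  10.06732147  11.        ]] [[521.21562439  53.61228563  66.        ]]
[0.03 0.05 5.14]
```

Call:
{"op": "step_arm", "data": {
  "steps": [1, 0.05, 0.05, 1, 0, 0, 0, 1, 0.05, 0.05, 2, 0, 0, 0, 1, 0.05, 0.05, 3, 0, 0, 0, 1, 0.05, 0.05, 4, 0, 0, 0, 1, 0.05, 0.05, 4.7, 0, 0, 0, 1, 0.05, 0.05, 5.1, 0, 0, 0, 1, 0.05, 0.05, 5.1, 0, 0, 0, 0.5, 0.05, 0.05, 5.1, 0, 0, 0, 0.4, 0.05, 0.05, 5.1, 0, 0, 0, 0.4, 0.05, 0.05, 5.1, 0, 0, 0, 0.3, 0.05, 0.05, 5.1, 0, 0, 0, 0.3, 0.05, 0.05, 5.1, 0, 0, 0, 0.3, 0.05, 0.05, 5.1, 0, 0, 0, 0.3, 0.05, 0.05, 5.1, 0, 0, 0],
  "grip_force": 40
}}

```text
t: 3.55
tool_pos: [425.5, 72.0, 28.8]
orientation: [2.113, 2.323, 0.003]
wrist_force: [-0.9, 0.1, 6.9]
grip_width: 0.577
gripper_force: 41.2
```

Call:
{"op": "step_arm", "data": {
  "steps": [0.3, 0, 0, -0.7, 0, 0, 0, 0.3, 0, 0, -1.6, 0, 0, 0, 0.3, 0, 0, -2.75, 0, 0, 0, 0.3, 0.1, 0.5, -2.75, 0, 0, 0, 0.3, 0.1, 1.3, -2.75, 0, 0, 0, 0.3, 0.1, 2.2, -2.75, 0, 0, 0, 0.3, 0.1, 3.1, -2.75, 0, 0, 0, 0.3, 0.1, 4, -2.75, 0, 0, 0, 0.3, 0.1, 4.8, -2.75, 0, 0, 0, 0.3, 0.1, 5.23, -2.75, 0, 0, 0, 0.3, 0.1, 5.23, -2.75, 0, 0, 0, 0.3, 0.1, 5.23, -2, 0, 0, 0, 0.3, 0.1, 5.23, -1.2, 0, 0, 0, 0.3, 0.1, 5.23, -0.7, 0, 0, 0, 0.3, 0.1, 5.23, -0.5, 0, 0, 0, 0.3, 0.1, 5.23, -0.5, 0, 0, 0]
}}

```text
t: 5.15
tool_pos: [631.5, 95.5, 46.8]
orientation: [-2.113, -2.324, 0.002]
wrist_force: [0.3, -0.7, -1.1]
grip_width: 0.576
gripper_force: 42.1
```

Run:
```python
from h import *
a=capture("side")["color"][130:290,190:350,::-1];b=capture("top")["color"][110:270,220:380,::-1]
cv2.imwrite("pics/p1.png",cv2.resize(np.hstack([a,b]),None,fx=2.5,fy=2.5,interpolation=cv2.INTER_CUBIC))
```

```text
(no output)
```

View pics/p1.png

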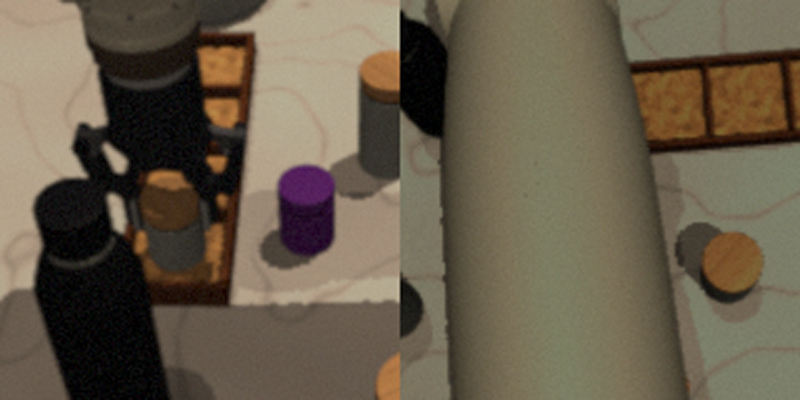

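Call:
{"op": "step_arm", "data": {
  "steps": [0.3, 0, 0, 0.08, 0, 0, 0, 0.3, 0, 0, 0.14, 0, 0, 0, 0.3, 0, 0, 0.18, 0, 0, 0, 0.3, 0, 0, 0.2, 0, 0, 0, 0.3, 0, 0, 0.2, 0, 0, 0]
}}

```text
t: 5.75
tool_pos: [632.6, 95.6, 39.9]
orientation: [2.113, 2.324, 0.001]
wrist_force: [-2.1, 0.8, 3.9]
grip_width: 0.576
gripper_force: 42.6
```

Call:
{"op": "step_arm", "data": {
  "steps": [0.7, 0, 0, 0, 0, 0, 0, 0.8, 0, 0, 0, 0, 0, 0, 1, 0, 0, 0, 0, 0, 0, 1, 0, 0, 0, 0, 0, 0, 1, 0, 0, -0.5, 0, 0, 0, 1, 0, 0, -1.5, 0, 0, 0, 1, 0, 0, -2.7, 0, 0, 0, 1, 0, 0, -3.9, 0, 0, 0, 1, 0, 0, -4.5, 0, 0, 0, 1, 0, 0, -4.5, 0, 0, 0]
}}

```text
t: 6.75
tool_pos: [633.8, 95.8, 224.0]
orientation: [2.111, 2.321, 0.008]
wrist_force: [0.7, 0.1, -0.2]
grip_width: 0.998
gripper_force: 0.0
```

Run:
```python
from h import *
print(pose()[1],go((376.5,-270.8,220)))
```

```text
[633.76700383  95.81029947 224.00818044] [-8.51 -7.27  0.05]
```

Call:
{"op": "step_arm", "data": {
  "steps": [1, -8.5, -7.27, 0, 0, 0, 0, 1, -8.5, -7.27, 0, 0, 0, 0, 1, -8.5, -7.27, 0, 0, 0, 0, 1, -8.5, -7.27, 0, 0, 0, 0, 1, -8.5, -7.27, 0, 0, 0, 0, 1, -8.5, -7.27, 0, 0, 0, 0, 1, -8.5, -7.27, 0, 0, 0, 0, 1, -8.5, -7.27, 0, 0, 0, 0, 1, -8.5, -7.27, 0, 0, 0, 0, 1, -8.5, -7.27, 0, 0, 0, 0, 1, -8.5, -7.27, 0, 0, 0, 0, 1, -8.5, -7.27, 0, 0, 0, 0, 1, -8.5, -7.27, 0, 0, 0, 0]
}}

```text
t: 8.05
tool_pos: [375.8, -269.4, 218.9]
orientation: [-2.111, -2.326, -0.0]
wrist_force: [-0.3, 0.6, -0.0]
grip_width: 1.0
gripper_force: 0.0
```

Run:
```python
from h import *
c=wcam();cv2.imwrite("pics/w2.png",c["color"][:,:,::-1]);pickle.dump(c,open("w2.pkl","wb"))
for b in blobs(c,(5,110,50),(18,215,255),200):
    x,y,w,h,_=b[1];print(b,atz(c,[(x+w/2,y+h/2)],88)[0].round(1))
print(pose()[1],go((376.5,-270.8,39)))
```

```text
(array([600.7,  74.3]), array([ 553,    0,   87,  144, 8921], dtype=int32)) [ 589.9 -148.5   88. ]
(array([328.8, 188.2]), array([ 300,  159,   59,   58, 2503], dtype=int32)) [ 382. -269.   88.]
(array([105.4, 322.3]), array([  68,  307,   92,   42, 1745], dtype=int32)) [ 168.5 -446.8   88. ]
(array([264.6, 349.6]), array([ 215,  320,  103,   67, 4497], dtype=int32)) [ 333.3 -462.2   88. ]
(array([152.8, 394. ]), array([137, 386,  31,  14, 309], dtype=int32)) [ 201.4 -538.5   88. ]
[ 375.91151498 -269.42684837  219.02326171] [-0.04  0.01  4.5 ]
```

View pics/w2.png

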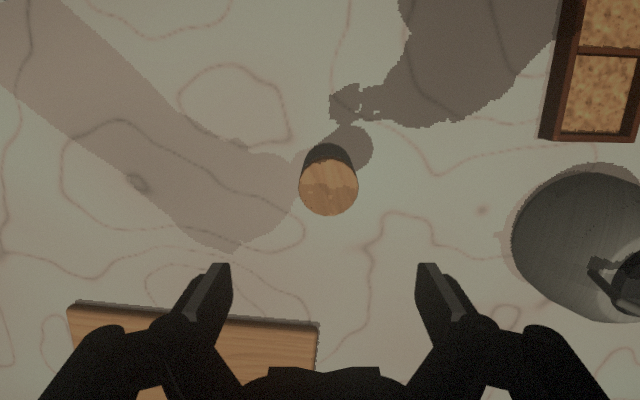

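Call:
{"op": "step_arm", "data": {
  "steps": [1, 0, 0.07, 1, 0, 0, 0, 1, 0, 0.07, 2, 0, 0, 0, 1, 0, 0.07, 3, 0, 0, 0, 1, 0, 0.07, 3.8, 0, 0, 0, 1, 0, 0.07, 4.3, 0, 0, 0, 1, 0, 0.07, 4.5, 0, 0, 0, 1, 0, 0.07, 4.5, 0, 0, 0, 0.5, 0, 0.07, 4.5, 0, 0, 0, 0.4, 0, 0.07, 4.5, 0, 0, 0, 0.4, 0, 0.07, 4.5, 0, 0, 0, 0.4, 0, 0.07, 4.5, 0, 0, 0, 0.4, 0, 0.07, 4.5, 0, 0, 0, 0.4, 0, 0.07, 4.5, 0, 0, 0]
}}

```text
t: 9.4
tool_pos: [378.8, -270.6, 40.8]
orientation: [2.112, 2.322, 0.001]
wrist_force: [-0.1, 2.2, 6.2]
grip_width: 0.625
gripper_force: 41.5
```

Run:
```python
from h import *
p=pose()[1];print(p,go((641.5,10,p[2]+11)))
```

```text
[ 378.79809171 -270.60095756   40.79945687] [ 6.36  7.2  -0.27]
```

Call:
{"op": "step_arm", "data": {
  "steps": [0.4, 0, 0, -0.7, 0, 0, 0, 0.4, 0, 0, -1.7, 0, 0, 0, 0.4, 0, 0, -2.6, 0, 0, 0, 0.4, 0.3, 0.3, -3, 0, 0, 0, 0.4, 1, 1.1, -3, 0, 0, 0, 0.4, 1.8, 2, -3, 0, 0, 0, 0.4, 2.6, 2.9, -3, 0, 0, 0, 0.4, 3.4, 3.8, -3, 0, 0, 0, 0.4, 4.2, 4.7, -3, 0, 0, 0, 0.4, 5, 5.6, -3, 0, 0, 0, 0.4, 5.7, 6.4, -3, 0, 0, 0, 0.4, 6.2, 7, -3, 0, 0, 0, 0.4, 6.36, 7.2, -3, 0, 0, 0, 0.4, 6.36, 7.2, -3, 0, 0, 0, 0.4, 6.36, 7.2, -2.3, 0, 0, 0, 0.4, 6.36, 7.2, -1.5, 0, 0, 0, 0.4, 6.36, 7.2, -0.9, 0, 0, 0, 0.4, 6.36, 7.2, -0.6, 0, 0, 0, 0.4, 6.36, 7.2, -0.5, 0, 0, 0, 0.4, 6.36, 7.2, -0.5, 0, 0, 0]
}}

```text
t: 11.4
tool_pos: [640.5, 9.8, 60.0]
orientation: [2.114, 2.323, 0.0]
wrist_force: [0.2, -0.1, -1.8]
grip_width: 0.617
gripper_force: 43.0
```

Call:
{"op": "step_arm", "data": {
  "steps": [0.4, 0, 0, 0.08, 0, 0, 0, 0.4, 0, 0, 0.14, 0, 0, 0, 0.4, 0, 0, 0.18, 0, 0, 0, 0.4, 0, 0, 0.21, 0, 0, 0, 0.4, 0, 0, 0.23, 0, 0, 0, 0.4, 0, 0, 0.23, 0, 0, 0]
}}

```text
t: 12.0
tool_pos: [640.8, 10.5, 51.8]
orientation: [2.113, 2.324, 0.002]
wrist_force: [-4.1, 0.6, 8.8]
grip_width: 0.621
gripper_force: 43.9
```

Call:
{"op": "step_arm", "data": {
  "steps": [0.7, 0, 0, 0, 0, 0, 0, 0.8, 0, 0, 0, 0, 0, 0, 1, 0, 0, 0, 0, 0, 0, 1, 0, 0, 0, 0, 0, 0, 1, 0, 0, -0.5, 0, 0, 0, 1, 0, 0, -1.5, 0, 0, 0, 1, 0, 0, -2.7, 0, 0, 0, 1, 0, 0, -3.9, 0, 0, 0, 1, 0, 0, -4.5, 0, 0, 0, 1, 0, 0, -4.5, 0, 0, 0]
}}

```text
t: 13.0
tool_pos: [641.8, 10.4, 234.7]
orientation: [2.11, 2.321, 0.007]
wrist_force: [0.2, -1.2, -0.5]
grip_width: 1.001
gripper_force: 0.0
```

Run:
```python
from h import *
print(pose()[1],go((460.5,-53,220)))
c=wcam();cv2.imwrite("pics/w3.png",c["color"][:,:,::-1]);pickle.dump(c,open("w3.pkl","wb"))
```

```text
[641.83556814  10.41749836 234.73903389] [-1.15 -4.67  0.34]
```

View pics/w3.png

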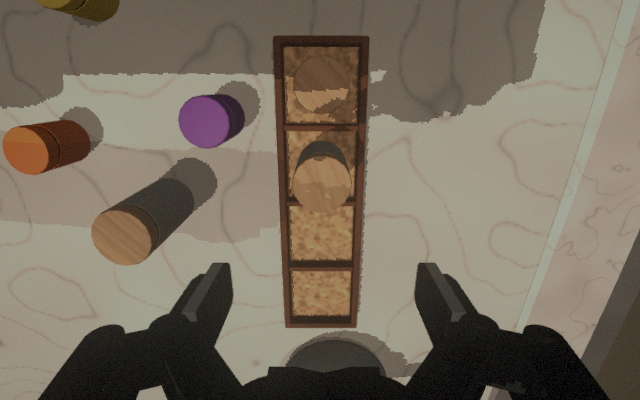

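Call:
{"op": "step_arm", "data": {
  "steps": [1, -1.15, -4.67, 0, 0, 0, 0, 1, -1.15, -4.67, 0, 0, 0, 0, 1, -1.15, -4.67, 0, 0, 0, 0, 1, -1.15, -4.67, 0, 0, 0, 0, 1, -1.15, -4.67, 0, 0, 0, 0, 1, -1.15, -4.67, 0, 0, 0, 0, 1, -1.15, -4.67, 0, 0, 0, 0]
}}

```text
t: 13.75
tool_pos: [459.4, -52.9, 229.1]
orientation: [-2.113, -2.324, 0.001]
wrist_force: [-0.1, -0.6, -0.0]
grip_width: 1.004
gripper_force: 0.0
```

Run:
```python
from h import *
c=wcam()
for b in blobs(c,(5,110,50),(18,215,255),200):
    x,y,w,h,_=b[1];print(b,atz(c,[(x+w/2,y+h/2)],110)[0].round(1))
print(pose()[1],go((461,-53,56)))
```

```text
(array([502.9, 143. ]), array([  438,     0,   136,   302, 20613], dtype=int32)) [607.   -3.1 110. ]
(array([210.5,  99.8]), array([ 177,   73,   69,   56, 3000], dtype=int32)) [365.9  13.2 110. ]
(array([325.8, 192.6]), array([ 293,  161,   66,   63, 3081], dtype=int32)) [462.3 -53.2 110. ]
[459.60407523 -52.84349567 229.15899376] [-0.01  0.04  4.33]
```

Call:
{"op": "step_arm", "data": {
  "steps": [1, 0, 0.05, 1, 0, 0, 0, 1, 0, 0.05, 2, 0, 0, 0, 1, 0, 0.05, 3, 0, 0, 0, 1, 0, 0.05, 3.8, 0, 0, 0, 1, 0, 0.05, 4.2, 0, 0, 0, 1, 0, 0.05, 4.3, 0, 0, 0, 1, 0, 0.05, 4.3, 0, 0, 0, 0.6, 0, 0.05, 4.3, 0, 0, 0, 0.45, 0, 0.05, 4.3, 0, 0, 0, 0.45, 0, 0.05, 4.3, 0, 0, 0, 0.45, 0, 0.05, 4.3, 0, 0, 0, 0.45, 0, 0.05, 4.3, 0, 0, 0, 0.45, 0, 0.05, 4.3, 0, 0, 0],
  "grip_force": 50
}}

```text
t: 15.1
tool_pos: [461.6, -53.0, 59.4]
orientation: [2.113, 2.323, 0.002]
wrist_force: [-2.3, 0.5, 6.1]
grip_width: 0.67
gripper_force: 52.5
```

Run:
```python
from h import *
p=pose()[1];print(p,go((649.5,-75.5,p[2]+11)))
```

```text
[461.61688181 -52.98854769  59.3520877 ] [-1.01  4.62 -0.27]
```

Call:
{"op": "step_arm", "data": {
  "steps": [0.45, 0, 0, -0.7, 0, 0, 0, 0.45, 0, 0, -1.5, 0, 0, 0, 0.45, 0, 0, -2, 0, 0, 0, 0.45, -0.1, 0.4, -2, 0, 0, 0, 0.45, -0.3, 1.2, -2, 0, 0, 0, 0.45, -0.5, 2.1, -2, 0, 0, 0, 0.45, -0.7, 3, -2, 0, 0, 0, 0.45, -0.9, 3.8, -2, 0, 0, 0, 0.45, -1, 4.4, -2, 0, 0, 0, 0.45, -1, 4.62, -2, 0, 0, 0, 0.45, -1, 4.62, -2, 0, 0, 0, 0.45, -1, 4.62, -1.4, 0, 0, 0, 0.45, -1, 4.62, -0.8, 0, 0, 0, 0.45, -1, 4.62, -0.55, 0, 0, 0, 0.45, -1, 4.62, -0.45, 0, 0, 0, 0.45, -1, 4.62, -0.45, 0, 0, 0]
}}

```text
t: 16.7
tool_pos: [648.4, -75.2, 76.6]
orientation: [2.114, 2.324, 0.0]
wrist_force: [0.8, 0.1, -2.2]
grip_width: 0.666
gripper_force: 54.8
```

Bottom is about 6 mm above the cork; lowering and releasing.

Call:
{"op": "step_arm", "data": {
  "steps": [0.45, 0, 0, 0.06, 0, 0, 0, 0.45, 0, 0, 0.11, 0, 0, 0, 0.45, 0, 0, 0.15, 0, 0, 0, 0.45, 0, 0, 0.18, 0, 0, 0, 0.45, 0, 0, 0.18, 0, 0, 0]
}}

```text
t: 17.2
tool_pos: [649.0, -75.3, 70.5]
orientation: [2.113, 2.323, 0.001]
wrist_force: [-3.8, 0.2, 7.4]
grip_width: 0.669
gripper_force: 55.5
```

Call:
{"op": "step_arm", "data": {
  "steps": [0.75, 0, 0, 0, 0, 0, 0, 0.85, 0, 0, 0, 0, 0, 0, 1, 0, 0, 0, 0, 0, 0, 1, 0, 0, 0, 0, 0, 0, 1, 0, 0, -0.5, 0, 0, 0, 1, 0, 0, -1.5, 0, 0, 0, 1, 0, 0, -2.7, 0, 0, 0, 1, 0, 0, -3.9, 0, 0, 0, 1, 0, 0, -4, 0, 0, 0, 1, 0, 0, -4, 0, 0, 0]
}}

```text
t: 18.2
tool_pos: [649.5, -75.3, 230.6]
orientation: [2.112, 2.322, 0.003]
wrist_force: [-0.0, 0.0, -1.6]
grip_width: 1.0
gripper_force: 0.0
```

Run:
```python
from h import *
print(pose()[1],go((419,290,228)))
```

```text
[649.46589801 -75.33276905 230.63927575] [ 9.64 -4.87  0.04]
```

Call:
{"op": "step_arm", "data": {
  "steps": [1, 9.64, -4.87, 0, 0, 0, 0, 1, 9.64, -4.87, 0, 0, 0, 0, 1, 9.64, -4.87, 0, 0, 0, 0, 1, 9.64, -4.87, 0, 0, 0, 0, 1, 9.64, -4.87, 0, 0, 0, 0, 1, 9.64, -4.87, 0, 0, 0, 0, 1, 9.64, -4.87, 0, 0, 0, 0, 1, 9.64, -4.87, 0, 0, 0, 0, 1, 9.64, -4.87, 0, 0, 0, 0, 1, 9.64, -4.87, 0, 0, 0, 0, 1, 9.64, -4.87, 0, 0, 0, 0, 1, 9.64, -4.87, 0, 0, 0, 0]
}}

```text
t: 19.4
tool_pos: [418.4, 289.5, 227.8]
orientation: [-2.114, -2.324, 0.003]
wrist_force: [0.3, -1.1, 0.1]
grip_width: 0.995
gripper_force: 0.0
```

Run:
```python
from h import *
c=wcam();cv2.imwrite("pics/w4.png",c["color"][:,:,::-1])
for b in blobs(c,(5,110,50),(18,215,255),200):
    x,y,w,h,_=b[1];print(b,atz(c,[(x+w/2,y+h/2)],132)[0].round(1))
print(pose()[1],go((419,290,73)))
```

```text
(array([323.8, 185.4]), array([ 289,  157,   76,   66, 3090], dtype=int32)) [421.  298.6 132. ]
(array([493.5, 306.5]), array([469, 296,  44,  35, 669], dtype=int32)) [580.5 196.  132. ]
(array([250.8, 359.5]), array([ 231,  335,   40,   52, 1477], dtype=int32)) [365.2 120.8 132. ]
[418.61221074 289.32664292 228.10212917] [0.02 0.02 3.88]
```

View pics/w4.png

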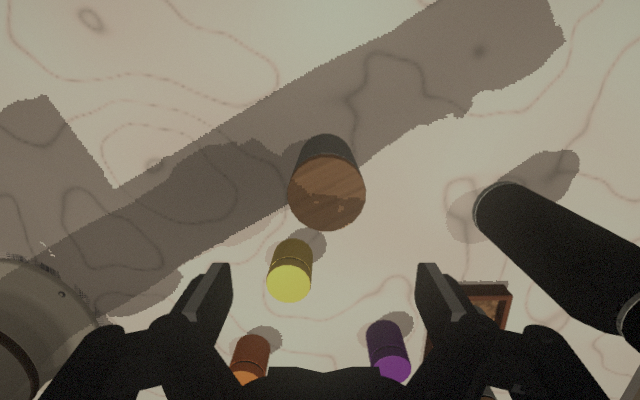

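Call:
{"op": "step_arm", "data": {
  "steps": [1, 0.03, 0.05, 1, 0, 0, 0, 1, 0.03, 0.05, 2, 0, 0, 0, 1, 0.03, 0.05, 2.9, 0, 0, 0, 1, 0.03, 0.05, 3.5, 0, 0, 0, 1, 0.03, 0.05, 3.8, 0, 0, 0, 1, 0.03, 0.05, 3.85, 0, 0, 0, 1, 0.03, 0.05, 3.85, 0, 0, 0, 0.7, 0.03, 0.05, 3.85, 0, 0, 0, 0.5, 0.03, 0.05, 3.85, 0, 0, 0, 0.5, 0.03, 0.05, 3.85, 0, 0, 0, 0.5, 0.03, 0.05, 3.85, 0, 0, 0, 0.5, 0.03, 0.05, 3.85, 0, 0, 0, 0.5, 0.03, 0.05, 3.85, 0, 0, 0],
  "grip_force": 55
}}

```text
t: 20.75
tool_pos: [420.6, 292.1, 76.6]
orientation: [2.113, 2.324, 0.003]
wrist_force: [-1.5, -1.2, 6.6]
grip_width: 0.717
gripper_force: 52.3
```

Run:
```python
from h import *
p=pose()[1];print(p,go((657,-161,p[2]+11)),go((540,-130,p[2]+100)),)
```

```text
[420.62331817 292.05810803  76.6224611 ] [-11.84   4.81  -0.28] [-10.78   1.97  -2.51]
```

Call:
{"op": "step_arm", "data": {
  "steps": [0.5, 0, 0, -0.7, 0, 0, 0, 0.5, 0, 0, -1.6, 0, 0, 0, 0.5, 0, 0, -2.4, 0, 0, 0, 0.5, -0.4, 0.1, -2.5, 0, 0, 0, 0.5, -1.2, 0.2, -2.5, 0, 0, 0, 0.5, -2.2, 0.4, -2.5, 0, 0, 0, 0.5, -3.2, 0.6, -2.5, 0, 0, 0, 0.5, -4.2, 0.8, -2.5, 0, 0, 0, 0.5, -5.2, 1, -2.5, 0, 0, 0, 0.5, -6.2, 1.2, -2.5, 0, 0, 0, 0.5, -7.2, 1.4, -2.5, 0, 0, 0, 0.5, -8.2, 1.6, -2.5, 0, 0, 0, 0.5, -9.2, 1.8, -2.5, 0, 0, 0, 0.5, -10.1, 1.95, -2.5, 0, 0, 0, 0.5, -10.7, 2.2, -2.5, 0, 0, 0, 0.5, -11.2, 2.8, -2.5, 0, 0, 0, 0.5, -11.6, 3.5, -2.5, 0, 0, 0, 0.5, -11.84, 4.2, -2.5, 0, 0, 0, 0.5, -11.84, 4.81, -2.5, 0, 0, 0, 0.5, -11.84, 4.81, -2.5, 0, 0, 0]
}}

```text
t: 22.75
tool_pos: [658.6, -161.5, 173.0]
orientation: [-2.112, -2.324, 0.001]
wrist_force: [-1.9, 0.6, -4.9]
grip_width: 0.715
gripper_force: 55.4
```

Run:
```python
from h import *
p=pose()[1];print(p,go((657,-161,76.6+17)))
```

```text
[ 658.57692315 -161.51352584  173.00434415] [ 0.01 -0.04  1.99]
```

Call:
{"op": "step_arm", "data": {
  "steps": [0.5, 0, 0, 0.6, 0, 0, 0, 0.5, 0, 0, 1.3, 0, 0, 0, 0.5, 0, 0, 1.7, 0, 0, 0, 0.5, 0, 0, 1.9, 0, 0, 0, 0.5, 0, 0, 2, 0, 0, 0, 0.5, 0, 0, 2.06, 0, 0, 0, 0.5, 0, 0, 2.1, 0, 0, 0, 0.5, 0, 0, 2.14, 0, 0, 0, 0.5, 0, 0, 2.14, 0, 0, 0]
}}

```text
t: 23.65
tool_pos: [656.7, -161.7, 89.7]
orientation: [2.113, 2.324, 0.0]
wrist_force: [-0.2, 0.1, -4.8]
grip_width: 0.721
gripper_force: 55.4
```

Call:
{"op": "step_arm", "data": {
  "steps": [0.5, 0, 0, 0.04, 0, 0, 0, 0.5, 0, 0, 0.08, 0, 0, 0, 0.5, 0, 0, 0.08, 0, 0, 0]
}}

```text
t: 23.95
tool_pos: [656.8, -162.1, 87.8]
orientation: [2.113, 2.322, 0.0]
wrist_force: [-2.5, -1.4, 3.4]
grip_width: 0.71
gripper_force: 56.7
```

Contact (force sign changed). Releasing, rising and backing off.

Call:
{"op": "step_arm", "data": {
  "steps": [0.78, 0, 0, 0, 0, 0, 0, 0.85, 0, 0, 0, 0, 0, 0, 1, 0, 0, 0, 0, 0, 0, 1, 0, 0, 0, 0, 0, 0, 1, 0, 0, -0.5, 0, 0, 0, 1, 0, 0, -1.5, 0, 0, 0, 1, 0, 0, -2.7, 0, 0, 0, 1, 0, 0, -3.6, 0, 0, 0, 1, 0, -1, -3.6, 0, 0, 0, 1, 0, -2, -3.6, 0, 0, 0, 1, 0, -3.2, -3.6, 0, 0, 0, 1, 0, -4.4, -3.6, 0, 0, 0, 1, 0, -5.6, -3.6, 0, 0, 0, 1, 0, -6.5, -3.6, 0, 0, 0, 1, 0, -7, -3.6, 0, 0, 0, 1, 0, -7, -3.6, 0, 0, 0, 1, 0, -7, -3.6, 0, 0, 0]
}}

```text
t: 25.65
tool_pos: [378.0, -188.3, 230.5]
orientation: [2.113, 2.323, 0.001]
wrist_force: [0.7, 0.5, 0.6]
grip_width: 0.998
gripper_force: 0.0
```

Run:
```python
from h import *
a=capture("side")["color"][60:320,190:390,::-1];b=capture("top")["color"][60:320,190:500,::-1]
cv2.imwrite("pics/f.png",cv2.resize(np.hstack([a,b]),None,fx=1.56,fy=1.56,interpolation=cv2.INTER_CUBIC))
```

```text
(no output)
```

View pics/f.png

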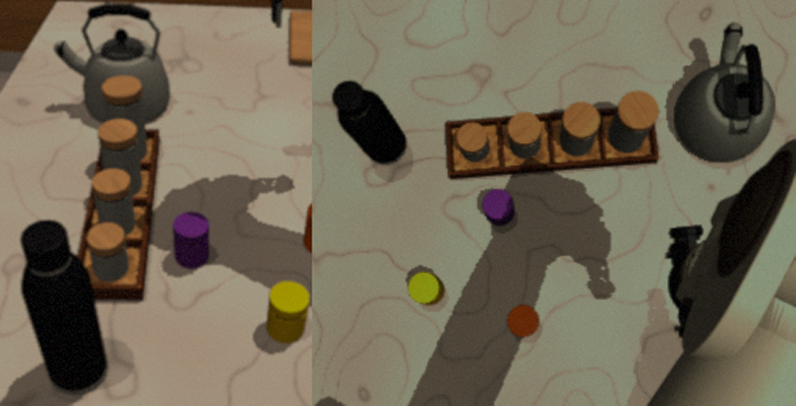

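Run:
```python
from h import *
T=pickle.load(open("cams.pkl","rb"))["top"]
p=np.array([(474,139),(525,132),(581,124),(638,112)])/1.56+(-10,60)
for q,z in zip(p,(77,99,121,143)):print(atz(T,[q],z)[0].round(1))
```

```text
[627.2  91.6  77. ]
[632.3   9.5  99. ]
[638.8 -76.5 121. ]
[ 651.  -160.4  143. ]
```

```bash
python3 -c "
from plant import *
print(sign_off())"
```

```text
the job is handed in; nothing more can be done
None
```

The four canisters are in the rack in height order, tallest next to the kettle. The final pictures show all four upright and within about 7 mm of their compartment centres, with no visible shift of the kettle or flask. I handed the job in at about 26 s; sign-off returned no verdict.

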